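# Fit the grating disc in the food processor

### The job

Get the food processor ready for grating: swing its orange-tabbed latch lever out of the way, open the lid until it stands upright, then take the grating disc with the red hub from the bamboo tray, set it over the drive spindle, turn it until the splines mesh and slide it fully home. It sits on a sprung seal that lifts it again, so finish while still holding it and pressing it firmly down, fully home on the spindle, so that I can screw the lock knob on; leave the slicing disc, the lock knob, and the foil packs and sauce bottle standing beside the machine where they are.

Things in the scene. Friction and masses are not known exactly. Their poses are not given: they have to be found in the camera images.
- machine: the food processor (fixed to the bench): low white base 410 x 230 mm with a steel bowl (195 mm across, rim 135 mm above the bench, floor 60 mm) and, to its +x side, a motor block with its top at 150 mm. Origin on the bench, straight under the spindle's axis; z up; the lid's hinge is on its +y side, the latch on its -y side
- latch (a joint): latch lever, rad: 0 = hooked over the lug at the lid's edge, grows as it swings outwards and down (to the machine's -y) about a horizontal axis along the machine's x; stop at 1.25. Starts between 0 and 0.1; up to about 0.17 the hook still keeps the lid shut. A stiff pivot (0.12 N m): it stays where it is left
- latch_hinge (a point): pivot of the latch lever, at (0, -132, 85) mm in the machine's frame; axis along the machine's x
- latch_tab (a point): outer part of the orange tab at the lever's upper end, 32 mm outside and 76 mm above the pivot when latched. The tab is a plate 24 mm wide (along the machine's x), 52 mm long, 7 mm thick, sloping up outwards by 20 degrees; it can be pinched across its width from above or pressed down and outwards
- lid (a joint): lid, rad: 0 = shut, grows as it opens upwards about its hinge on the machine's +y side; stop at 1.85. A stiff hinge: the lid (0.45 kg) stays where it is left, it takes about 6 N at the handle to lift
- lid_hinge (a point): middle of the lid's hinge axis, at (0, 112, 137) mm in the machine's frame; axis along the machine's x
- lid_handle (a point): middle of the lid's black handle: a round bar 14 mm thick and 86 mm long along the machine's x, its axis 37 mm above the lid's top; 207 mm to the -y side of the hinge axis and 43 mm above it when shut. A feed chute 68 mm across and 72 mm high stands on the lid, its axis 135 mm from the handle's towards the hinge; the lid and its lug end 17 mm beyond the bar
- spindle: steel drive spindle in the middle of the bowl, held by the motor brake (does not turn). Origin on its axis, on the shoulder where the disc's foot rests when home (100 mm above the bench); z up along the axis; its x and y lie along its four straight splines: ribs 6 mm thick reaching 13 mm from the axis, 0 to 22 mm above the shoulder, the top 3 mm chamfered to an edge. Above them a round pilot 10 mm thick, tapered at its tip, up to 46 mm
- seal (a joint): black sprung seal ring (49 mm across) round the spindle's foot, m: 0 = up (its top 6 mm above the shoulder), 0.006 = pushed down level with the shoulder. The disc's underside pushes it down; its spring takes 5 N to start and 9 N at 6 mm, and lifts the disc again when it is let go
- disc_grate_centre (a point): centre of the grating disc with the red hub (loose, 0.15 to 0.3 kg), on its axis, 20 mm above its underside: an aluminium plate 160 mm across, 4 mm thick (rim 6 mm), and on it a square hub 34 mm wide and 40 mm high (measured from the underside) with a cross-shaped bore right through: slots 9 mm wide along the disc's x and y, reaching 14.5 mm from the axis. z up; x and y are square to the hub's faces. It lies on the tray's floor, hub up, 4 mm above the bench
- disc_slice_centre (a point): centre of the slicing disc with the blue hub, same shape and size, beside the other on the tray; which lies where varies. To be left alone
- tray: bamboo tray (fixed) 236 x 384 mm, floor 4 mm, rim 12 mm high; origin under its middle
- lock_knob: black star-shaped lock knob 40 mm across, 22 mm high, lying on the motor block; origin under its middle. To be left alone
- foil_a: filled foil pack with white card lid, 145 x 120 x 42 mm, origin under its middle, on the bench to the left (+y) of the machine. To be left alone
- foil_b: another such foil pack, also left of the machine. To be left alone
- sauce: yellow squeeze bottle with red cap, 60 mm across, 170 mm high, left side. To be left alone
There are look-alikes about, which are no part of the job. What is shaped like the part that bears disc_grate_centre but purple or yellow is not meant.

How it is judged (in metres and radians):
On the way, in this order (a step that is already met when the one before it is completed fails the run):
1. the latch lever is swung clear of the lid (value of joint latch above 0.5 rad), for 0.1 s.
2. the lid is opened back (value of joint lid above 1.3 rad), for 0.2 s.
3. the disc's splines are meshed with the spindle's (z of disc_grate_centre in the frame of spindle below 0.034 m and horizontal distance between disc_grate_centre and spindle below 0.004 m), for 0.1 s.
At the end, for the whole second after the job is handed in: the grating disc sits on the spindle with its splines meshed, level and centred, pressed down to within 2 mm of the shoulder against the spring of the seal, by fingers that still hold or press it; the lid stands open (more than 1.3 rad) and the latch lever is swung clear (more than 0.5 rad) (z of disc_grate_centre in the frame of spindle between 0.016 and 0.022 m and horizontal distance between disc_grate_centre and spindle below 0.003 m and angle between disc_grate_centre's own z axis and vertical below 0.06 rad and value of joint seal above 0.004 m and contact force between the fingers and disc_grate above 3 N and value of joint lid above 1.3 rad and value of joint latch above 0.5 rad); the arm keeps its last pose, push and grip.
It fails at once if the slicing disc or the lock knob is moved by more than 30 mm (distance of any of disc_slice_centre, lock_knob from where it was at the start of the episode above 0.03 m).
It fails at once if a foil pack beside the machine or the sauce bottle is moved by more than 30 mm (distance of any of foil_a, foil_b, sauce from where it was at the start of the episode above 0.03 m).
It also fails if it takes over 72 s, if anything falls off the work surface, if the arm or the gripper's body presses on something with over 40 N, if the wrist force passes 120 N, or if a joint passes its speed limit or range.

### The arm

A 6-joint arm with a two-finger parallel gripper is mounted at the origin on the work surface. World frame = base frame: x ahead of the robot, y to its left, z up, the work surface at z = 0. Lengths are in m, angles in degrees, forces in N, time in s.
With the tool pointing down it reaches from about 0.3 to 0.75 m from the base axis. Payload 8.5 kg.
Tool frame: the origin (TCP) lies midway between the tips of the shut fingers; the grasp point (between the pads) lies 19 mm behind it; z points along the fingers, y is the direction in which the jaws open and shut (so a half turn about z gives the same grasp; the last joint's range is limited). The gripper opens to 85 mm and grips with 20 to 120 N. Pads are 22 mm wide; open, the fingers measure 114 mm over their backs; the gripper's body (76 mm by 85 mm) begins 54 mm behind the grasp point. The pads swing forward as they close: fully open they stand 13 mm farther back than shut.
Start: joints at [-79.085, 21.807, 74.336, -0, 83.858, -12.336], TCP at [0.217, -0.505, 0.231] pointing down, gripper open.
Joint ranges: [-178.18, 178.18], [-50.72, 133.34], [12.68, 142.11], [-81.47, 261.47], [9.98, 163.14], [-165.26, 165.26]. Speed limits (degrees/s): [136.94, 136.94, 180, 180, 180, 180].

### API

Orientations are given as a 3x3 rotation matrix whose columns are the frame's x, y, z axes.
In Python, from rig import env, eyes, close_job gives the robot as it stands.
- The arm moves only by the tool jog_arm, never from a script. Its argument "deltas" is one flat list of numbers, 7 for each row, row after row: the shift along the tool's x, y, z in units of 0.75 m (1.0 is 0.75 m), then the turn, a rotation vector about the tool's x, y, z in units of 180 degrees (1.0 is 180 degrees), then the gripper command: -1 is fully open, 1 is shut, values between are in proportion. In form: [dx, dy, dz, ax, ay, az, fingers, dx, dy, dz, ax, ay, az, fingers, ...]. A call has 1 to 12 rows; each row is the pose to reach, as a shift and turn from the pose commanded when the call began, along the tool's axes at that moment, turning the shorter way round; what a row does not reach only later rows make up. A row lasts 1/12 s, in which the tool goes at most 41.7 mm and 7.16 degrees, less where a joint would pass 70% of its speed; a pose out of reach is approached as far as the arm can. A call with a number of a shift or a turn outside -1 to 1 is refused whole. A call with a gripper value outside its range is refused whole. The fingers move at their own pace and stop on an object; "grip_force" is the grip in N (left out, the last holds). Time passes only in rows, so rows that repeat a pose let the fingers close. It gives the time, the measured TCP pose, the force and the opening at its end, in the units of the state.
- env.observe(): the state, without advancing time (a new reading comes with each control period).
- eyes.get_image(name): name is "scene" or "side" or "wrist"; returns the picture (384x512x3 uint8, red, green, blue); there is no depth.
- eyes.camera_params(name): a dict with "intrinsics" (3x3 intrinsics, pixels), "k1" (the pictures are not rectified: a ray, as slopes to the right and down, at radius r is drawn at 1 + k1 r^2 times it, then the intrinsics apply), "R" (3x3) and "t" (3): a world point X has camera coordinates R X + t; the wrist camera has in their place "mount" (4x4, takes a point from camera to tool coordinates, whose origin is the TCP and whose axes are the flange's). Camera axes: x right, y down, z forward; pixel columns grow to the right and rows downward; lengths in m; the calibration is good to about 2 mm. A picture is of the moment at which its call begins: read the wrist's pose just before it. camera_params takes no time and is no camera call.
- close_job(): hands the job in, once; it reports no verdict.
The state is a dict: "time_s": time; "q": joint angles; "qvel": joint speeds; "joint_efforts": joint torques, N m; "position": TCP position; "tool_rot": TCP orientation; "ft_force": force on the tool from outside, world axes, zero at the start; "wrist_torque": the same for the moment, N m; "grip_width": finger opening in m.
Only numpy, scipy, OpenCV 4.12 (cv2) and the standard library are available. Lean on these libraries where they do the work, as an engineer would, in place of code of your own. Each camera call takes 0.05 s, during which the arm holds its last target.

## Working session

There is one attempt and no reset: what is moved stays moved. The work goes in short steps, Python scripts to look and compute and a tool call to move; the robot and the scene stay as the last step left them, time stands still between calls to the robot, and variables do not carry over. Pictures are saved under pics/ and viewed, and the job is handed in when it is done.

Besides the shell and the picture viewer there is one more tool, called after ">>>" by a JSON object that holds its "api" and its "payload". jog_arm: Moves the arm, as the interface text tells. Its arguments: {"type":"object","properties":{"deltas":{"type":"array"},"grip_force":{"type":"number"}},"required":["deltas"]}

```bash
ls; mkdir -p pics
python3 - <<'E'
from rig import env, eyes
import cv2
s=env.observe()
print(s)
for n in ("scene","side","wrist"):
    cv2.imwrite(f"pics/{n}0.png",eyes.get_image(n)[:,:,::-1]); print(n,eyes.camera_params(n))
E
```

```text
pics
{'time_s': 0.0, 'q': array([-7.90867648e+01,  2.18420570e+01,  7.43859688e+01, -1.03437210e-03,
        8.38575545e+01, -1.23362849e+01]), 'qvel': array([ 0.07212395,  0.08168877, -0.07142079, -0.02281581,  0.00540039,
        0.07360306]), 'joint_efforts': array([-2.91768538e-04, -4.48459625e+01, -2.31278104e+01, -2.00449231e-04,
        4.70806175e-03, -9.09512892e-07]), 'position': array([ 0.21703627, -0.50504251,  0.23069463]), 'tool_rot': array([[ 9.18793794e-01,  3.94737728e-01, -3.00407515e-04],
       [ 3.94737727e-01, -9.18792678e-01,  1.46324621e-03],
       [ 3.01586259e-04, -1.46300372e-03, -9.99998884e-01]]), 'ft_force': array([-0.36738057,  0.8255092 , -1.43834969]), 'wrist_torque': array([-0.01580104,  0.05584633,  0.01999034]), 'grip_width': 0.08536456892502978}
scene {'intrinsics': array([[366.95310252,   0.        , 252.76763268],
       [  0.        , 366.95310252, 187.36054506],
       [  0.        ,   0.        ,   1.        ]]), 'k1': -0.030856880863977306, 'R': array([[-8.52747762e-01,  5.22322919e-01,  1.47543970e-04],
       [ 4.09943084e-01,  6.69450715
[... 401 characters left out ...]
  [-0.20607861, -0.57268343, -0.79345151],
       [ 0.29540952,  0.73661417, -0.60838539]]), 't': array([-0.47656524,  0.26358789,  1.56914067])}
wrist {'intrinsics': array([[299.69192303,   0.        , 249.500016  ],
       [  0.        , 299.69192303, 189.34865554],
       [  0.        ,   0.        ,   1.        ]]), 'k1': -0.07633489072384951, 'mount': array([[ 1.77581999e-04, -9.55051919e-01, -2.96438526e-01,
         7.45535710e-02],
       [ 9.99999625e-01, -8.15783738e-05,  8.61876889e-04,
        -2.62294111e-04],
       [-8.47320150e-04, -2.96438568e-01,  9.55051547e-01,
        -1.42730893e-01],
       [ 0.00000000e+00,  0.00000000e+00,  0.00000000e+00,
         1.00000000e+00]])}
```

View pics/scene0.png

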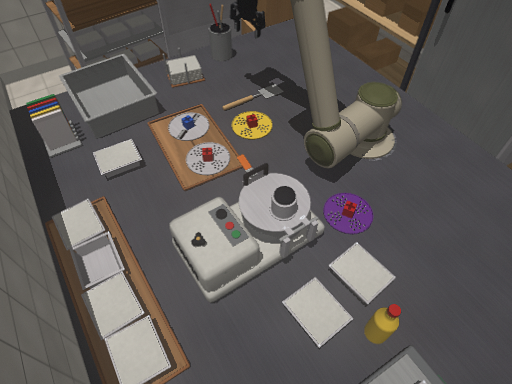

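View pics/side0.png

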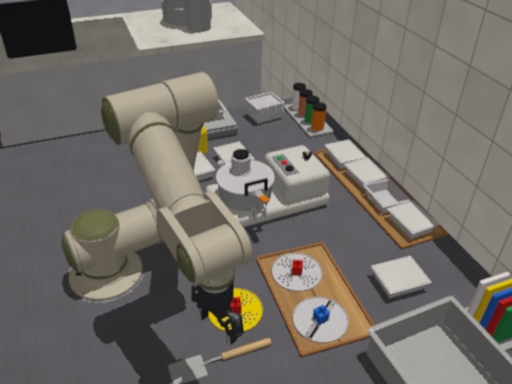

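View pics/wrist0.png

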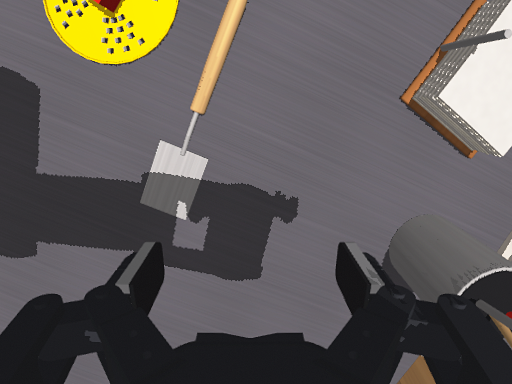

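Scene view: machine at about (270,225), lid shut, orange tab at (246,165), and the red-hub disc on the tray at (208,157). The blue-hub disc is at (188,123). The yellow and purple discs are decoys. I'll zoom in to measure.

```bash
cat > h.py <<'E'
import numpy as np, cv2
from rig import env, eyes
def ray(n,u,v,s=None):
    p=eyes.camera_params(n); K=p["intrinsics"]
    d=np.array([[-0.0]]);
    pt=cv2.undistortPoints(np.array([[[u,v]]],float),K,np.array([p["k1"],0,0,0,0.]),None,None)[0,0]
    r=np.array([pt[0],pt[1],1.0])
    if n=="wrist":
        M=p["mount"]; R=s["tool_rot"]
        return s["position"]+R@M[:3,3], R@M[:3,:3]@r
    return -p["R"].T@p["t"], p["R"].T@r
def plane(n,u,v,z,s=None):
    o,d=ray(n,u,v,s); return o+d*(z-o[2])/d[2]
def proj(n,X,s=None):
    p=eyes.camera_params(n); X=np.atleast_2d(X)
    if n=="wrist":
        M=p["mount"]; R=s["tool_rot"]@M[:3,:3]; o=s["position"]+s["tool_rot"]@M[:3,3]; c=(X-o)@R
    else: c=X@p["R"].T+p["t"]
    x=c[:,:2]/c[:,2:]; x=x*(1+p["k1"]*(x**2).sum(1,keepdims=True))
    return x*p["intrinsics"][0,0]+p["intrinsics"][:2,2]
def tri(rs):
    A=np.zeros((3,3));b=np.zeros(3)
    for o,d in rs:
        d=d/np.linalg.norm(d);P=np.eye(3)-np.outer(d,d);A+=P;b+=P@o
    X=np.linalg.solve(A,b)
    return X,[np.linalg.norm((np.eye(3)-np.outer(d,d)/(d@d))@(X-o)) for o,d in rs]
def Rz(a): c,s=np.cos(a),np.sin(a); return np.array([[c,-s,0],[s,c,0],[0,0,1.]])
def crop(src,x0,y0,w,h,k,out,pts=None):
    im=cv2.imread(src)[y0:y0+h,x0:x0+w]; im=cv2.resize(im,None,fx=k,fy=k,interpolation=cv2.INTER_CUBIC)
    if pts is not None:
        for i,(u,v) in enumerate(pts):
            c=(int((u-x0+.5)*k),int((v-y0+.5)*k)); cv2.circle(im,c,3,(255,0,255),1); cv2.putText(im,str(i),c,0,.4,(255,0,0),1)
    cv2.imwrite(out,im)
E
python3 - <<'E'
from h import *
crop("pics/scene0.png",150,130,200,150,4,"pics/scrop.png")
crop("pics/side0.png",190,120,160,120,5,"pics/dcrop.png")
E
```

```text
(no output)
```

View pics/scrop.png

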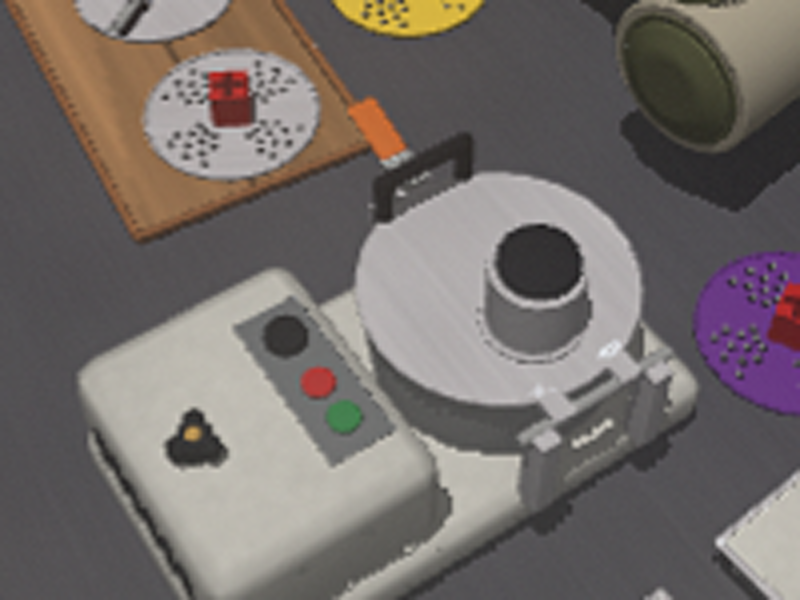

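View pics/dcrop.png

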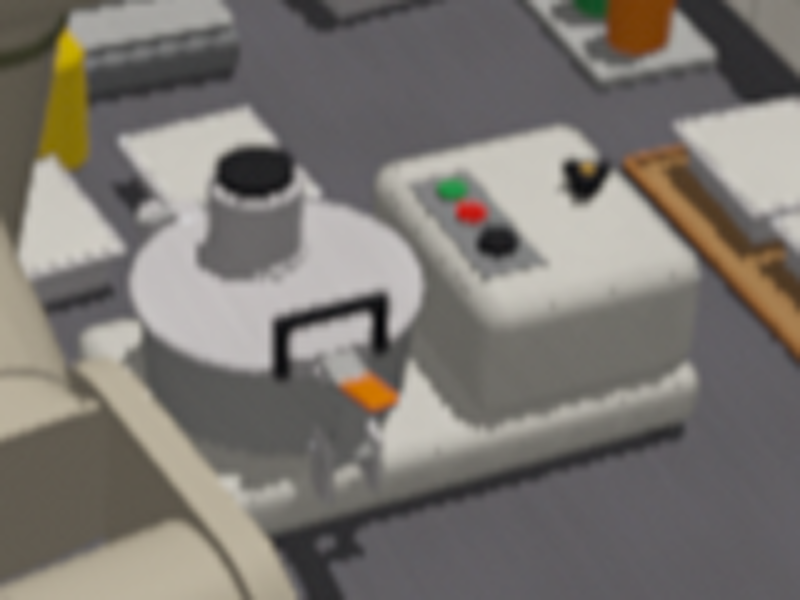

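Run:
```python
from h import *
S=lambda u,v: ray("scene",150+(u+.5)/4-.5,130+(v+.5)/4-.5)
D=lambda u,v: ray("side",190+(u+.5)/5-.5,120+(v+.5)/5-.5)
h1=tri([S(380,180),D(383,300)]);h2=tri([S(468,140),D(280,321)]);c=tri([S(539,260),D(257,172)])
print(h1,h2,c)
H=(h1[0]+h2[0])/2; d=h1[0]-h2[0]; print("yaw bar",np.degrees(np.arctan2(d[1],d[0])),np.linalg.norm(d))
e=c[0]-H; print("yaw chute", np.degrees(np.arctan2(-e[0],e[1])),np.linalg.norm(e[:2]))
for n in("scene","side"):
    im=cv2.imread(f"pics/{n}0.png"); hsv=cv2.cvtColor(im,cv2.COLOR_BGR2HSV)
    m=cv2.inRange(hsv,(5,180,120),(16,255,255)); 
    k,l,st,ce=cv2.connectedComponentsWithStats(m)
    print(n,"orange",[(st[i].tolist(),ce[i].round(1)) for i in range(1,k) if st[i,4]>20])
    m=cv2.inRange(hsv,(0,150,60),(4,255,255))|cv2.inRange(hsv,(174,150,60),(180,255,255))
    k,l,st,ce=cv2.connectedComponentsWithStats(m)
    print(n,"red",[(st[i].tolist(),ce[i].round(1)) for i in range(1,k) if st[i,4]>20])
```

```text
(array([0.56437465, 0.05727436, 0.17961097]), [np.float64(3.310059683119913e-05), np.float64(3.31005968312289e-05)]) (array([0.4906173 , 0.05820775, 0.18032587]), [np.float64(0.0007042165131818095), np.float64(0.0007042165131818424)]) (array([0.52227224, 0.19239331, 0.20721001]), [np.float64(0.0009470273092829738), np.float64(0.0009470273092828241)])
yaw bar -0.7250319103980217 0.07376671607086784
yaw chute 2.2216326733248204 0.13475354296147654
scene orange [([238, 155, 13, 14, 89], array([243.8, 161.5]))]
scene red [([27, 98, 29, 12, 86], array([ 41.2, 103.1])), ([247, 114, 10, 14, 100], array([251.7, 120.4])), ([202, 148, 10, 7, 54], array([206.8, 151.1])), ([342, 201, 15, 17, 158], array([349. , 208.7])), ([226, 222, 8, 7, 46], array([229.2, 225. ])), ([388, 304, 13, 13, 129], array([394. , 310.1]))]
side orange [([315, 113, 9, 17, 93], array([318.7, 120.6])), ([259, 196, 10, 6, 22], array([263.9, 198.5]))]
side red [([292, 260, 10, 15, 126], array([296.7, 267.2])), ([486, 297, 26, 38, 310], array([498.2, 314.1])), ([230, 298, 10, 16, 126], array([235.1, 305.1]))]
```

```bash
cat >> h.py <<'E'
from scipy.spatial.transform import Rotation as Ro
def tool(xang,tilt=None): # tool pointing down with x axis at world angle xang (deg)
    a=np.radians(xang); x=np.array([np.cos(a),np.sin(a),0]); z=np.array([0,0,-1.]); return np.stack([x,np.cross(z,x),z],1)
def delta(p,R,s):
    d=s["tool_rot"].T@(np.asarray(p)-s["position"])/0.75
    w=Ro.from_matrix(s["tool_rot"].T@R).as_rotvec()/np.pi
    return np.r_[d,w].round(4).tolist()
E
python3 - <<'E'
from h import *
o=tri([ray("scene",243.8,161.5),ray("side",263.9,198.5)]); print(o)
for yaw in(-1,1,2.5,4):
  R=Rz(np.radians(yaw)); H=np.array([.5275,.0577,.180]); 
  org=H-R@np.array([0,-.095,.180]); org[2]=0
  P=np.array([[0,-.164,.161],[-.043,-.095,.187],[.043,-.095,.187],[0,.040,.212],[0.0,0,.142]])@R.T+org
  print(yaw,org,P[0]); 
  print(proj("scene",P).round(1).tolist()); print(proj("side",P).round(1).tolist())
print(plane("scene",206.8,151.1,.044),plane("side",296.7,263,.044))
s=env.observe()
p=P[0]+[0,0,.1]; print(delta([.527,-.012,.27],tool(90),s))
E
```

```text
(array([ 0.53055015, -0.00666097,  0.15612725]), [np.float64(0.0006071384095829753), np.float64(0.0006071384095829449)])
-1 [0.52915798 0.15268553 0.        ] [ 0.52629578 -0.01128949  0.161     ]
[[244.0, 158.9], [268.3, 162.4], [242.7, 173.7], [281.8, 194.9], [272.6, 200.0]]
[[263.1, 198.4], [243.6, 182.5], [268.0, 177.5], [242.8, 152.3], [246.4, 175.0]]
1 [0.52584202 0.15268553 0.        ] [ 0.52870422 -0.01128949  0.161     ]
[[243.3, 159.2], [268.0, 162.1], [243.0, 174.1], [283.3, 194.1], [273.6, 199.5]]
[[263.8, 198.3], [243.8, 182.7], [267.8, 177.3], [241.5, 152.6], [245.5, 175.2]]
2.5 [0.52335616 0.15260958 0.        ] [ 0.53050974 -0.01123433  0.161     ]
[[242.8, 159.5], [267.8, 161.8], [243.2, 174.3], [284.4, 193.5], [274.3, 199.2]]
[[264.3, 198.1], [243.9, 182.9], [267.7, 177.1], [240.5, 152.8], [244.9, 175.3]]
4 [0.52087313 0.15246858 0.        ] [ 0.5323132  -0.01113192  0.161     ]
[[242.3, 159.7], [267.5, 161.6], [243.4, 174.6], [285.4, 192.9], [275.0, 198.8]]
[[264.8, 198.0], [244.0, 183.1], [267.6, 176.9], [239.6, 153.0], [244.2, 175.5]]
[ 0.5663403  -0.20679208  0.044     ] [ 0.56278153 -0.21124247  0.044     ]
[0.6392, -0.441, -0.0516, -0.0002, -0.0003, -0.3708]
```

>>> {"api": "jog_arm", "payload": {"deltas": [0.639,-0.441,-0.06,0,0,-0.37,-1,0.639,-0.441,-0.06,0,0,-0.37,-1,0.639,-0.441,-0.06,0,0,-0.37,-1,0.639,-0.441,-0.06,0,0,-0.37,-1,0.639,-0.441,-0.06,0,0,-0.37,-1,0.639,-0.441,-0.06,0,0,-0.37,-1,0.639,-0.441,-0.06,0,0,-0.37,-1,0.639,-0.441,-0.06,0,0,-0.37,-1,0.639,-0.441,-0.06,0,0,-0.37,-1,0.639,-0.441,-0.06,0,0,-0.37,-1,0.639,-0.441,-0.06,0,0,-0.37,-1,0.639,-0.441,-0.06,0,0,-0.37,-1]}}

```text
time_s: 1.15
position: [0.4829, -0.0811, 0.27]
tool_rot: [[0.002, 1.0, -0.0], [1.0, -0.002, -0.0], [-0.0, -0.0, -1.0]]
ft_force: [1.5, -1.2, 0.3]
grip_width: 0.0853
```

```bash
cat >> h.py <<'E'
def snap(n,out):
    s=env.observe(); im=eyes.get_image(n)[:,:,::-1]; cv2.imwrite(f"pics/{out}.png",im); return s,im
E
python3 - <<'E'
from h import *
s,im=snap("wrist","w1"); print(s["position"], s["qvel"]); s=env.observe(); print(s["position"]); print(delta([.53,-.012,.26],tool(90),s))
print(proj("wrist",[[.53,-.011,.161],[.565,-.209,.044]],s))
E
```

```text
[ 0.48287833 -0.08109638  0.26999789] [ 60.28187564  17.17688355 -29.77995348   0.08033823  12.38505592
  60.49090662]
[ 0.48552386 -0.07566583  0.27046669]
[0.0847, 0.0595, 0.0143, 0.0007, -0.0008, 0.0009]
[[304.83162711 111.11268055]
 [306.66858452 254.32171937]]
```

View pics/w1.png

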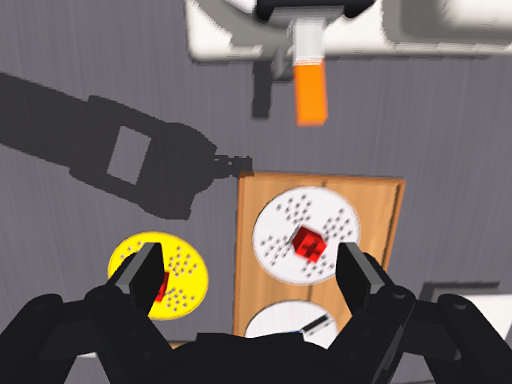

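>>> {"api": "jog_arm", "payload": {"deltas": [0.085,0.06,0.0,0,0,0,-1,0.085,0.06,0.015,0,0,0,-1,0.085,0.06,0.04,0,0,0,-1,0.085,0.06,0.09,0,0,0,-1,0.085,0.06,0.12,0,0,0,-1,0.085,0.06,0.12,0,0,0,-1]}}

```text
time_s: 1.7
position: [0.5253, -0.0188, 0.1754]
tool_rot: [[0.002, 1.0, -0.009], [1.0, -0.002, 0.002], [0.002, -0.009, -1.0]]
ft_force: [-0.4, -0.7, -0.3]
grip_width: 0.085
```

Run:
```python
from h import *
s,im=snap("wrist","w2"); print(s["position"],np.abs(s["qvel"]).max()); 
hsv=cv2.cvtColor(im,cv2.COLOR_BGR2HSV); m=cv2.inRange(hsv,(5,180,120),(16,255,255))
k,l,st,ce=cv2.connectedComponentsWithStats(m); print([(st[i].tolist(),ce[i].round(1)) for i in range(1,k) if st[i,4]>100])
print(proj("wrist",[[.53,-.011,.161]],s))
print(delta([.53,-.012,.141],tool(90),s))
```

```text
[ 0.52530927 -0.01882977  0.17540619] 6.3021608982716115
[([237, 164, 45, 91, 3470], array([258.4, 209.6]))]
[[259.84575126 220.89713866]]
[0.009, 0.0066, 0.0458, -0.0028, -0.0007, -0.0007]
```

View pics/w2.png

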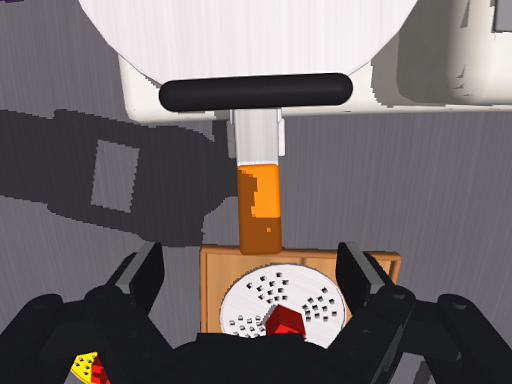

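>>> {"api": "jog_arm", "payload": {"deltas": [0.009,0.006,0.03,0,0,0,-1,0.009,0.006,0.045,0,0,0,-0.5,0.009,0.006,0.045,0,0,0,0.2,0.009,0.006,0.045,0,0,0,0.6,0.009,0.006,0.045,0,0,0,0.8,0.009,0.006,0.045,0,0,0,0.8,0.009,0.006,0.045,0,0,0,0.8], "grip_force": 30}}

```text
time_s: 2.33
position: [0.531, -0.0135, 0.1477]
tool_rot: [[0.002, 1.0, -0.002], [1.0, -0.002, -0.002], [-0.002, -0.002, -1.0]]
ft_force: [-8.2, -2.7, 8.2]
grip_width: 0.0233
```

Run:
```python
from h import *
s,im=snap("wrist","w3"); print(s["position"],s["grip_width"],s["ft_force"])
# arc: grasp pt rel pivot (-32,76)mm; machine frame
yaw=np.radians(2); R=Rz(yaw)
T=s["tool_rot"].T
for th in np.radians([10,20,30,40,50,55]):
    a=np.arctan2(76,32); r=np.hypot(32,76); a0=a; a1=a-th
    dy=-(r*np.cos(a1)-r*np.cos(a0)); dz=r*np.sin(a1)-r*np.sin(a0)
    print(round(np.degrees(th)),(T@(R@[0,dy/1000,dz/1000])/.75).round(4))
o=ray("wrist",256,91,cv2 and env.observe())
```

```text
[ 0.53100676 -0.01352498  0.14774282] 0.02331598243336699 [-8.160086   -2.6503056   8.15687605]
10 [-0.0169  0.0006  0.009 ]
20 [-0.032   0.0012  0.0208]
30 [-0.0449  0.0017  0.035 ]
40 [-0.055   0.0021  0.0512]
50 [-0.0622  0.0024  0.069 ]
55 [-0.0646  0.0025  0.0783]
```

View pics/w3.png

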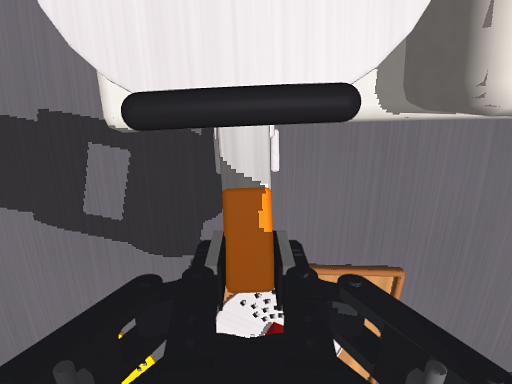

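Tab pinched between the pads at about (248,240). Swinging it along its arc.

>>> {"api": "jog_arm", "payload": {"deltas": [-0.008,0.0,0.004,0,0,0,0.8,-0.017,0.0005,0.009,0,0,0,0.8,-0.025,0.001,0.015,0,0,0,0.8,-0.032,0.001,0.021,0,0,0,0.8,-0.039,0.0015,0.028,0,0,0,0.8,-0.045,0.0015,0.035,0,0,0,0.8,-0.05,0.002,0.043,0,0,0,0.8,-0.055,0.002,0.051,0,0,0,0.8,-0.059,0.002,0.06,0,0,0,0.8,-0.062,0.0025,0.069,0,0,0,0.8,-0.062,0.0025,0.069,0,0,0,0.8,-0.062,0.0025,0.069,0,0,0,0.8]}}

```text
time_s: 3.38
position: [0.5328, -0.0599, 0.0947]
tool_rot: [[0.002, 1.0, -0.002], [1.0, -0.002, -0.001], [-0.001, -0.002, -1.0]]
ft_force: [-7.0, -2.8, 0.1]
grip_width: 0.023
```

Run:
```python
from h import *
s,im=snap("wrist","w4"); print(s["position"],s["grip_width"],s["ft_force"])
print(delta([s["position"][0],s["position"][1],.31],tool(90),s))
```

```text
[ 0.53279302 -0.05991568  0.09473312] 0.023027165409813432 [-7.01665379 -2.82928385  0.06992345]
[-0.0002, -0.0007, -0.287, -0.0007, 0.0003, -0.0006]
```

View pics/w4.png

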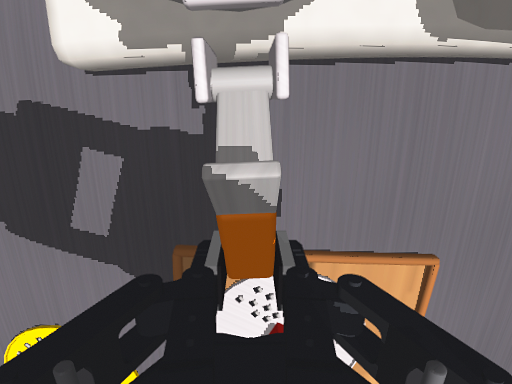

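Run:
```python
from h import *
s=env.observe()
s3=dict(s); s3["position"]=np.array([ 0.53100676,-0.01352498,0.14774282])
a=plane("wrist",121,111,.181,s3);b=plane("wrist",361,102,.181,s3);print(a,b,np.degrees(np.arctan2((b-a)[1],(b-a)[0])),(a+b)/2)
H=np.array([.5285,.058])
print(delta([.5285,.058,.30],tool(182),s))
```

```text
[0.48378542 0.0575581  0.181     ] [0.56982191 0.06045508 0.181     ] 1.928505426020172 [0.52680367 0.05900659 0.181     ]
[0.1569, -0.0066, -0.2737, -0.0008, -0.0003, -0.5117]
```

>>> {"api": "jog_arm", "payload": {"deltas": [0,0,0,0,0,0,0.2,0,0,0,0,0,0,-0.2,0,0,-0.055,0,0,0,-0.2,0,0,-0.11,0,0,0,-0.2,0.05,-0.006,-0.16,0,0,-0.05,-0.2,0.1,-0.008,-0.215,0,0,-0.1,-0.2,0.158,-0.008,-0.273,0,0,-0.511,-0.2,0.158,-0.008,-0.273,0,0,-0.511,-0.2,0.158,-0.008,-0.273,0,0,-0.511,-0.2,0.158,-0.008,-0.273,0,0,-0.511,-0.2,0.158,-0.008,-0.273,0,0,-0.511,-0.2,0.158,-0.008,-0.273,0,0,-0.511,-0.2]}}

```text
time_s: 4.43
position: [0.5281, 0.0595, 0.2999]
tool_rot: [[-0.844, 0.537, 0.002], [0.537, 0.844, 0.0], [-0.001, 0.001, -1.0]]
ft_force: [0.3, -0.5, -0.4]
grip_width: 0.0515
```

>>> {"api": "jog_arm", "payload": {"deltas": [0,0,0,0,0,-0.235,-0.2,0,0,0,0,0,-0.235,-0.2,0,0,0,0,0,-0.235,-0.2,0,0,0,0,0,-0.235,-0.2,0,0,0,0,0,-0.235,-0.2,0,0,0,0,0,-0.235,-0.2,0,0,0,0,0,-0.235,-0.2]}}

```text
time_s: 5.02
position: [0.5282, 0.0593, 0.2997]
tool_rot: [[-0.986, -0.168, 0.001], [-0.168, 0.986, 0.0], [-0.001, -0.0, -1.0]]
ft_force: [0.8, -0.3, 0.6]
grip_width: 0.0511
```

Run:
```python
from h import *
s,im=snap("wrist","w5"); print(s["position"],s["grip_width"],s["ft_force"]);s=env.observe()
print(s["position"],delta([.527,.059,.164],tool(182),s))
snap("side","d5")
```

```text
[0.52815473 0.05926663 0.29971565] 0.051129418737705254 [ 0.81499758 -0.27635247  0.63882211]
[0.52813167 0.05924949 0.29960545] [0.0017, -0.0001, 0.1808, -0.0, 0.0003, 0.0407]
```

View pics/w5.png

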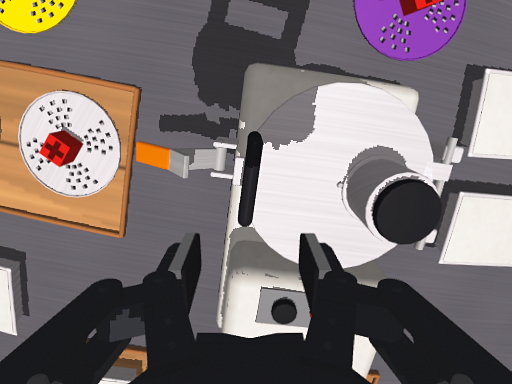

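View pics/d5.png

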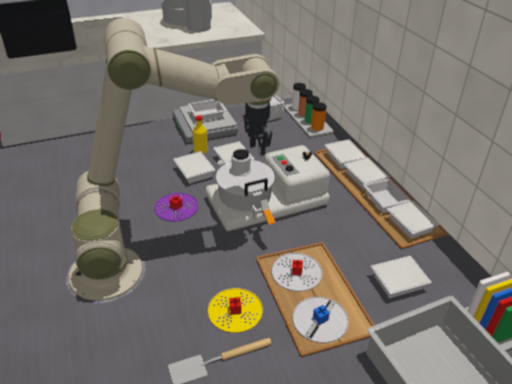

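>>> {"api": "jog_arm", "payload": {"deltas": [0.0017,0,0.04,0,0,0.04,-0.2,0.0017,0,0.09,0,0,0.041,-0.2,0.0017,0,0.14,0,0,0.041,-0.2,0.0017,0,0.17,0,0,0.041,-0.2,0.0017,0,0.182,0,0,0.041,-0.2,0.0017,0,0.182,0,0,0.041,0.3,0.0017,0,0.182,0,0,0.041,0.7,0.0017,0,0.182,0,0,0.041,0.9,0.0017,0,0.182,0,0,0.041,0.9,0.0017,0,0.182,0,0,0.041,0.9], "grip_force": 40}}

```text
time_s: 5.95
position: [0.5278, 0.0591, 0.1645]
tool_rot: [[-0.999, -0.036, 0.004], [-0.036, 0.999, -0.0], [-0.004, -0.0, -1.0]]
ft_force: [0.8, 0.9, 7.3]
grip_width: 0.0124
```

Run:
```python
from h import *
s,im=snap("wrist","w6"); print(s["position"],s["tool_rot"],s["grip_width"],s["ft_force"])
R=Rz(np.radians(2)); T=tool(182).T
a0=np.arctan2(43,207); r=np.hypot(43,207)
for th in np.radians([5,10,20,30,40,50,60,70,80,90,95]):
    a1=a0+th
    dy=-(r*np.cos(a1)-r*np.cos(a0)); dz=r*np.sin(a1)-r*np.sin(a0)
    print(round(np.degrees(th)),(T@(R@[0,dy/1000,dz/1000])/.75).round(4))
```

```text
[0.52778974 0.05905071 0.16446848] [[-9.99348548e-01 -3.58490084e-02  4.16282370e-03]
 [-3.58499604e-02  9.99357172e-01 -1.54264152e-04]
 [-4.15461750e-03 -3.03400721e-04 -9.99991324e-01]] 0.012417777348461828 [0.83817336 0.86065286 7.29059026]
5 [ 0.      0.006  -0.0238]
10 [ 0.      0.0141 -0.0471]
20 [ 0.      0.0363 -0.0909]
30 [ 0.      0.0656 -0.1303]
40 [ 0.      0.1014 -0.164 ]
50 [ 0.      0.1425 -0.1909]
60 [ 0.      0.1877 -0.2104]
70 [ 0.      0.2355 -0.2216]
80 [ 0.      0.2845 -0.2244]
90 [ 0.      0.3333 -0.2187]
95 [ 0.      0.3572 -0.2126]
```

View pics/w6.png

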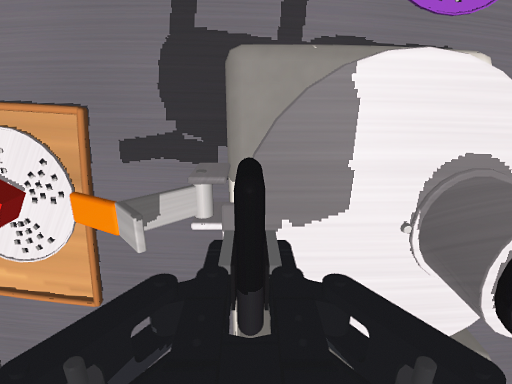

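>>> {"api": "jog_arm", "payload": {"deltas": [0,0.003,-0.012,0,0,0,0.9,0,0.006,-0.024,0,0,0,0.9,0,0.01,-0.036,0,0,0,0.9,0,0.014,-0.047,0,0,0,0.9,0,0.025,-0.069,0,0,0,0.9,0,0.036,-0.091,0,0,0,0.9,0,0.051,-0.111,0,0,0,0.9,0,0.066,-0.13,0,0,0,0.9,0,0.083,-0.147,0,0,0,0.9,0,0.101,-0.164,0,0,0,0.9,0,0.101,-0.164,0,0,0,0.9]}}

```text
time_s: 6.92
position: [0.5248, 0.1337, 0.2907]
tool_rot: [[-0.999, -0.035, 0.008], [-0.035, 0.999, -0.005], [-0.008, -0.005, -1.0]]
ft_force: [-3.1, -13.7, 18.5]
grip_width: 0.0121
```

Run:
```python
from h import *
s,im=snap("wrist","w7"); print(s["position"],s["grip_width"],s["ft_force"])
snap("side","d7")
```

```text
[0.52481352 0.13374908 0.2906753 ] 0.012110223734380214 [ -3.12595926 -13.72306175  18.47515153]
```

View pics/w7.png

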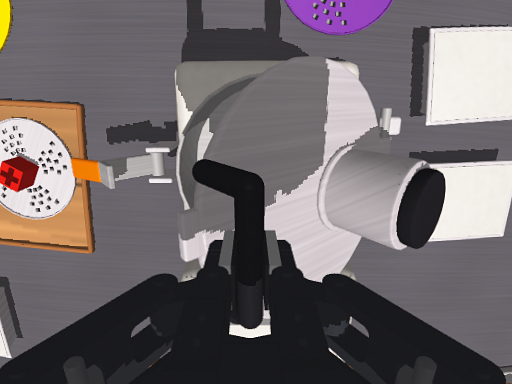

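View pics/d7.png

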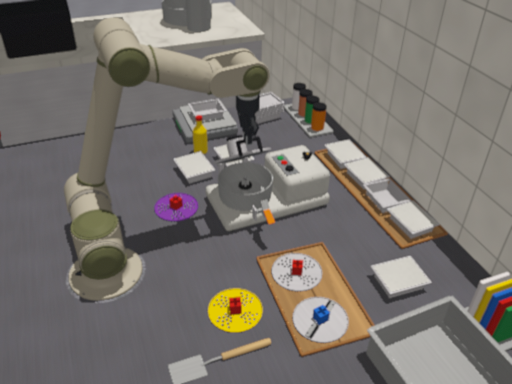

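>>> {"api": "jog_arm", "payload": {"deltas": [0,0.02,-0.018,0,0,0,0.9,0,0.041,-0.031,0,0,0,0.9,0,0.063,-0.042,0,0,0,0.9,0,0.086,-0.05,0,0,0,0.9,0,0.11,-0.057,0,0,0,0.9,0,0.134,-0.061,0,0,0,0.9,0,0.158,-0.063,0,0,0,0.9,0,0.183,-0.063,0,0,0,0.9,0,0.207,-0.061,0,0,0,0.9,0,0.232,-0.057,0,0,0,0.9,0,0.25,-0.052,0,0,0,0.9,0,0.25,-0.052,0,0,0,0.9]}}

```text
time_s: 8.02
position: [0.5169, 0.3246, 0.3263]
tool_rot: [[-0.999, -0.038, 0.003], [-0.038, 0.999, 0.003], [-0.003, 0.002, -1.0]]
ft_force: [-0.4, 4.8, 6.3]
grip_width: 0.0125
```

Run:
```python
from h import *
s,im=snap("wrist","w8"); print(s["position"],s["grip_width"],s["ft_force"])
snap("scene","s8")
```

```text
[0.51689413 0.32456192 0.32634855] 0.012531521525378689 [-0.42955345  4.76534366  6.28490217]
```

View pics/w8.png

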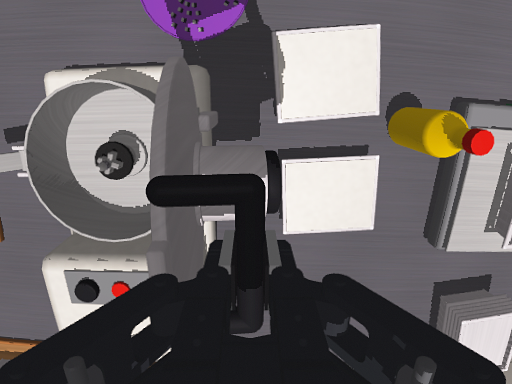

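View pics/s8.png

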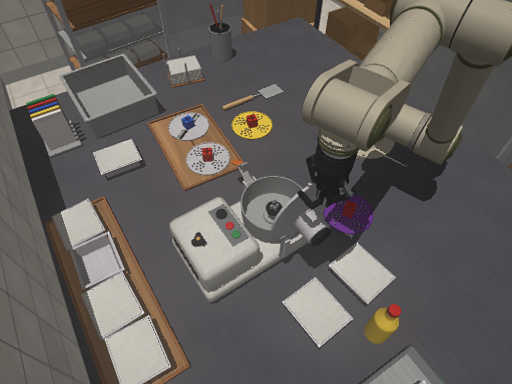

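>>> {"api": "jog_arm", "payload": {"deltas": [0,0,0,0,0,0,0.3,0,0,0,0,0,0,0.3,0,0,0,0,0,0,0.3,0,0,-0.04,0,0,0,0.3,0,0,-0.08,0,0,0,0.3,0,0,-0.11,0,0,0,0.3,0.03,-0.05,-0.11,0,0,0,0.3,0.07,-0.1,-0.1,0,0,0,-0.5,0.07,-0.15,-0.09,0,0,0,-0.8,0.07,-0.2,-0.08,0,0,0,-0.8,0.07,-0.227,-0.08,0,0,0,-0.8,0.07,-0.227,-0.08,0,0,0,-0.8]}}

```text
time_s: 9.12
position: [0.4707, 0.1465, 0.3846]
tool_rot: [[-1.0, -0.031, -0.001], [-0.031, 1.0, -0.001], [0.001, -0.001, -1.0]]
ft_force: [-0.2, 0.5, -0.9]
grip_width: 0.0769
```

Run:
```python
from h import *
env.observe(); eyes.get_image("wrist")
s,im=snap("wrist","w9"); print(s["position"],s["grip_width"],s["ft_force"],np.abs(s["qvel"]).max())
q=proj("wrist",[[.5237,.154,.122],[.5237,.154,.146]],s); print(q)
u,v=q[0].astype(int); crop("pics/w9.png",u-50,v-40,100,80,7,"pics/w9c.png")
print(u-50,v-40)
```

```text
[0.47092329 0.1482355  0.38479093] 0.07692774864117985 [ 0.75634066 -0.19374063  0.40095395] 3.2062290380732668
[[252.73328106 191.96632213]
 [252.89795961 197.40513605]]
202 151
```

View pics/w9.png

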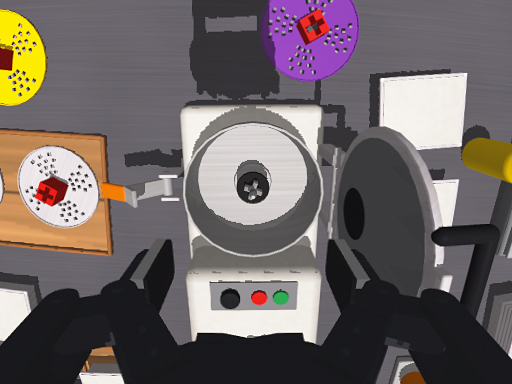

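View pics/w9c.png

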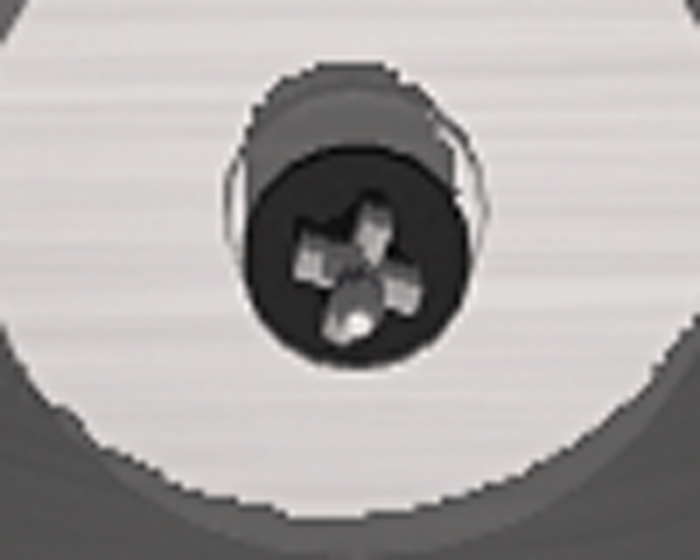

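>>> {"api": "jog_arm", "payload": {"deltas": [-0.02,0.005,0.05,0,0,0,-0.8,-0.04,0.005,0.1,0,0,0,-0.8,-0.057,0.005,0.15,0,0,0,-0.8,-0.057,0.005,0.18,0,0,0,-0.8,-0.057,0.005,0.18,0,0,0,-0.8,-0.057,0.005,0.18,0,0,0,-0.8]}}

```text
time_s: 9.72
position: [0.5135, 0.1562, 0.2497]
tool_rot: [[-0.999, -0.037, -0.001], [-0.037, 0.999, 0.0], [0.001, 0.0, -1.0]]
ft_force: [0.0, -0.5, 0.6]
grip_width: 0.0768
```

Run:
```python
from h import *
eyes.get_image("wrist")
s,im=snap("wrist","w10"); print(s["position"],s["tool_rot"],np.abs(s["qvel"]).max())
np.save("s10.npy",np.r_[s["position"],s["tool_rot"].ravel()])
q=proj("wrist",[[.5237,.154,.122],[.5237,.154,.146]],s); print(q)
u,v=q[0].astype(int); crop("pics/w10.png",u-50,v-40,100,80,7,"pics/w10c.png")
print(u-50,v-40)
```

```text
[0.5139713  0.15613913 0.25112037] [[-9.99308385e-01 -3.71365227e-02  1.90522844e-03]
 [-3.71361691e-02  9.99310190e-01  2.20646055e-04]
 [-1.91210823e-03  1.49740568e-04 -9.99998161e-01]] 1.5347654375537845
[[247.24229953 191.15529696]
 [247.02577098 199.4891144 ]]
197 151
```

View pics/w10c.png

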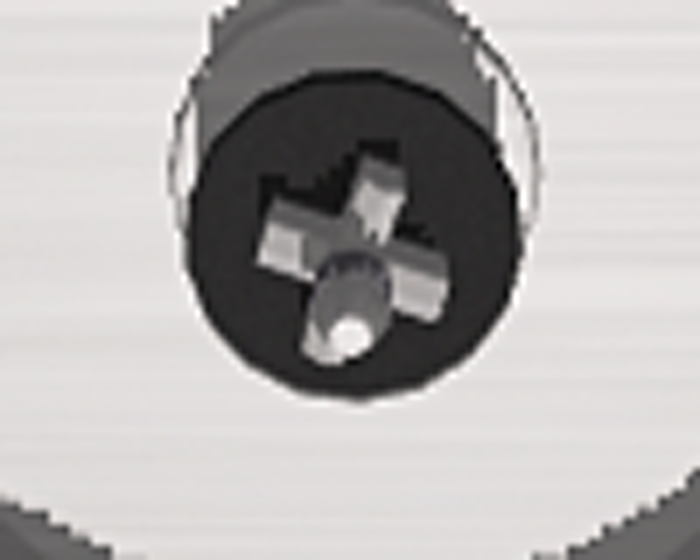

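Run:
```python
from h import *
a=np.load("s10.npy"); s={"position":a[:3],"tool_rot":a[3:].reshape(3,3)}
c=plane("wrist",247.36,184.1,.106,s); print("seal c",c, "tip",plane("wrist",246.6,198.7,.146,s))
im=cv2.imread("pics/w10.png"); g=cv2.cvtColor(im,cv2.COLOR_BGR2GRAY)
# rectified top view at z=.121, 0.1mm/px
N=400; k=.1e-3
yy,xx=np.mgrid[0:N,0:N]; 
X=np.stack([c[0]+(yy-N/2)*-k*-1*0+ (xx-N/2)*k, c[1]-(yy-N/2)*k, np.full((N,N),.121)],-1).reshape(-1,3)
q=proj("wrist",X,s).astype(np.float32).reshape(N,N,2)
r=cv2.remap(im,q[...,0],q[...,1],cv2.INTER_CUBIC)
cv2.imwrite("pics/rect.png",cv2.resize(r,None,fx=1.4,fy=1.4))
g=cv2.cvtColor(r,cv2.COLOR_BGR2GRAY).astype(float)
rad=np.hypot(xx-N/2,yy-N/2); th=np.arctan2(-(yy-N/2),xx-N/2)
for lo,hi in((70,100),(80,110),(90,120),(100,125)):
    m=(rad>lo)&(rad<hi); w=np.clip(g-50,0,60)*m
    z=(w*np.exp(4j*th)).sum(); print(lo,np.degrees(np.angle(z))/4,abs(z)/w.sum())
```

```text
seal c [0.52139825 0.15391045 0.106     ] tip [0.5229836  0.15360246 0.146     ]
70 -14.239454970494815 0.29471504133711957
80 -14.346270743188017 0.4000524178848765
90 -14.592029107711209 0.5015657780512252
100 -14.835430121262366 0.5736052454244525
```

View pics/rect.png

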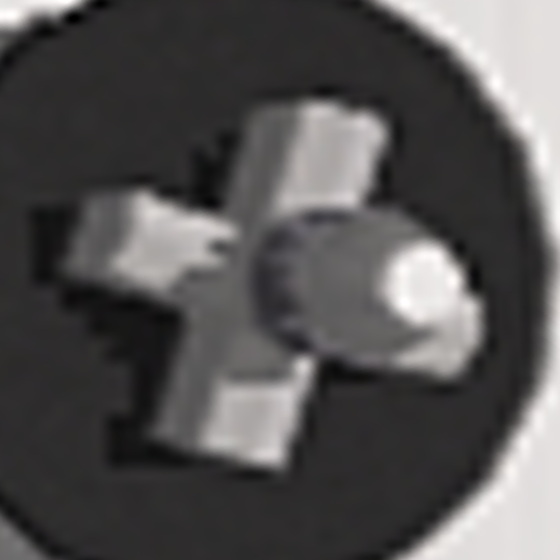

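>>> {"api": "jog_arm", "payload": {"deltas": [-0.044,-0.05,0,0,0,0,-1,-0.044,-0.1,0,0,0,0,-1,-0.044,-0.15,0,0,0,0,-1,-0.044,-0.2,0,0,0,0,-1,-0.044,-0.25,0,0,0,0,-1,-0.044,-0.3,0,0,0,0,-1,-0.044,-0.35,0,0,0,0,-1,-0.044,-0.4,0.03,0,0,0,-1,-0.044,-0.45,0.06,0,0,0,-1,-0.044,-0.487,0.068,0,0,0,-1,-0.044,-0.487,0.068,0,0,0,-1]}}

```text
time_s: 10.73
position: [0.5595, -0.2135, 0.1981]
tool_rot: [[-1.0, -0.031, -0.0], [-0.031, 1.0, -0.001], [0.0, -0.001, -1.0]]
ft_force: [0.5, 1.5, -0.6]
grip_width: 0.0851
```

Run:
```python
from h import *
eyes.get_image("wrist");eyes.get_image("wrist")
s,im=snap("wrist","w11"); print(s["position"],s["tool_rot"],np.abs(s["qvel"]).max())
np.save("s11.npy",np.r_[s["position"],s["tool_rot"].ravel()])
```

```text
[ 0.56013305 -0.20929282  0.20014825] [[-0.99940469 -0.03442711  0.00224336]
 [-0.0344295   0.99940659 -0.00103438]
 [-0.00220642 -0.001111   -0.99999695]] 2.389654236284307
```

View pics/w11.png

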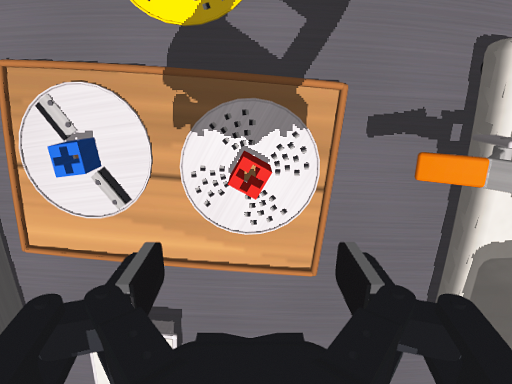

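Run:
```python
from h import *
a=np.load("s11.npy"); s={"position":a[:3],"tool_rot":a[3:].reshape(3,3)}
im=cv2.imread("pics/w11.png")
c=plane("wrist",250,175,.044,s); print(c)
N=500;k=.1e-3; yy,xx=np.mgrid[0:N,0:N]
X=np.stack([c[0]+(xx-N/2)*k,c[1]-(yy-N/2)*k,np.full((N,N),.044)],-1).reshape(-1,3)
q=proj("wrist",X,s).astype(np.float32).reshape(N,N,2)
r=cv2.remap(im,q[...,0],q[...,1],cv2.INTER_CUBIC); cv2.imwrite("pics/recth.png",r)
hsv=cv2.cvtColor(r,cv2.COLOR_BGR2HSV); m=((hsv[...,2]>190)&(hsv[...,1]>180)&((hsv[...,0]<6)|(hsv[...,0]>172))).astype(np.uint8)
m=cv2.morphologyEx(m,cv2.MORPH_CLOSE,np.ones((60,60)))
m=cv2.morphologyEx(m,cv2.MORPH_OPEN,np.ones((30,30)))
cs=max(cv2.findContours(m,0,1)[0],key=cv2.contourArea); R=cv2.minAreaRect(cs); print(R)
print("hub",c[0]+(R[0][0]-N/2)*k,c[1]-(R[0][1]-N/2)*k, "face ang world",-R[2])
# corners of plate ellipse by eye
for p in((180,318,98,234),): print("plate c",plane("wrist",(p[0]+p[1])/2,(p[2]+p[3])/2,.010,s))
```

```text
[ 0.56099409 -0.20931814  0.044     ]
((166.48309326171875, 289.7724609375), (160.06951904296875, 173.61343383789062), 27.512001037597656)
hub 0.5526424014839223 -0.21329538601831796 face ang world -27.512001037597656
plate c [ 0.55934736 -0.21052554  0.01      ]
```

View pics/recth.png

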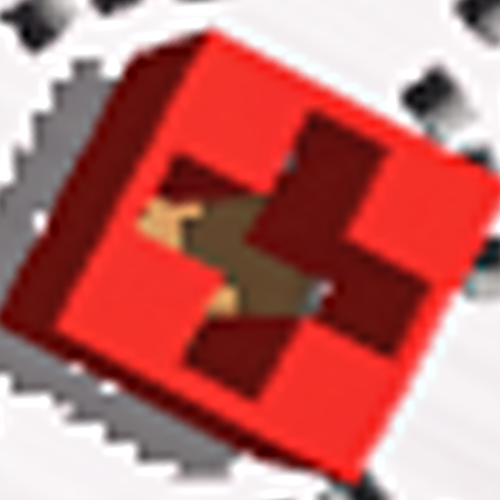

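Run:
```python
from h import *
a=np.load("s11.npy"); s={"position":a[:3],"tool_rot":a[3:].reshape(3,3)}
im=cv2.imread("pics/w11.png")
X=np.array([[.564+.08*np.cos(t),-.2096+.08*np.sin(t),.010] for t in np.radians(range(0,360,15))])
q=proj("wrist",X,s); crop("pics/w11.png",160,80,180,170,4,"pics/w11c.png",q)
```

```text
(no output)
```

View pics/w11c.png

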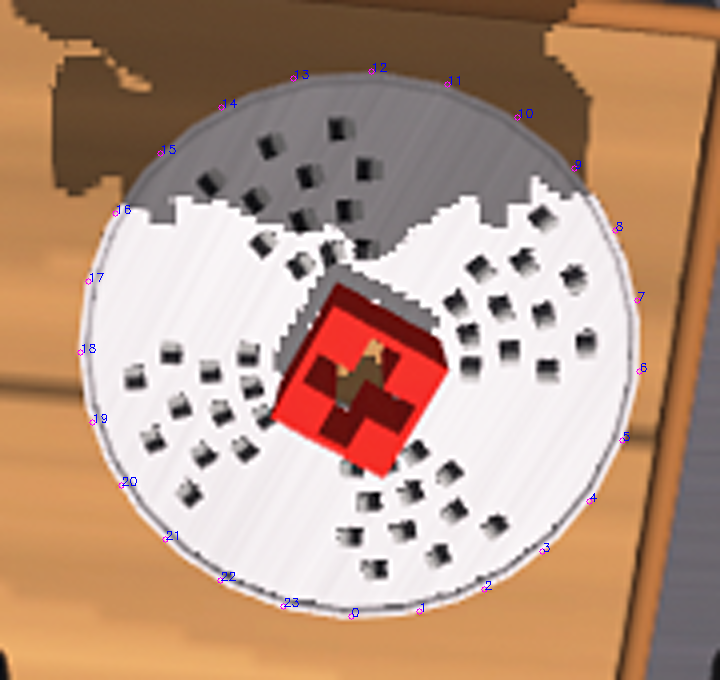

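Run:
```python
from h import *
s=env.observe(); print(s["position"])
for z in(.08,.011): print(delta([.5638,-.2096,z],tool(153.2),s))
```

```text
[ 0.56028072 -0.20826482  0.20046635]
[-0.0042, -0.0017, 0.1606, -0.0002, 0.0009, 0.1603]
[-0.004, -0.0016, 0.2526, -0.0002, 0.0009, 0.1603]
```

>>> {"api": "jog_arm", "payload": {"deltas": [-0.004,-0.0016,0.04,0,0.001,0.04,-1,-0.004,-0.0016,0.08,0,0.001,0.08,-1,-0.004,-0.0016,0.12,0,0.001,0.12,-1,-0.004,-0.0016,0.15,0,0.001,0.16,-1,-0.004,-0.0016,0.17,0,0.001,0.16,-1,-0.004,-0.0016,0.17,0,0.001,0.16,-1,-0.004,-0.0016,0.17,0,0.001,0.16,-1]}}

```text
time_s: 11.47
position: [0.5635, -0.2086, 0.0724]
tool_rot: [[-0.894, 0.448, -0.002], [0.448, 0.894, 0.0], [0.002, -0.001, -1.0]]
ft_force: [0.4, 0.2, 0.1]
grip_width: 0.0851
```

Run:
```python
from h import *
eyes.get_image("wrist")
s,im=snap("wrist","w12"); print(s["position"],np.degrees(np.arctan2(s["tool_rot"][1,0],s["tool_rot"][0,0])))
print(proj("wrist",[[.5638,-.2096,.044]],s)); s=env.observe(); print(delta([.5638,-.2096,.011],tool(153.2),s))
```

```text
[ 0.5638098  -0.20903167  0.07311531] 153.39006913360586
[[249.96710686 225.1466685 ]]
[-0.0001, -0.0003, 0.0831, -0.0003, 0.0002, 0.0009]
```

View pics/w12.png

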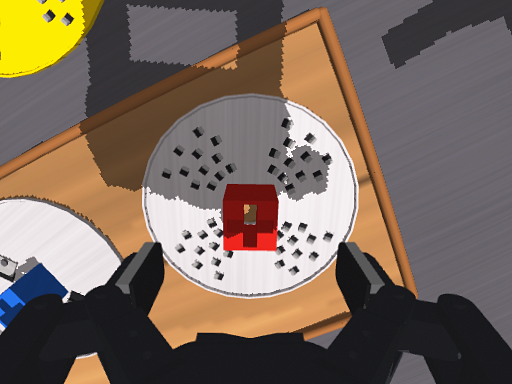

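>>> {"api": "jog_arm", "payload": {"deltas": [0,-0.0003,0.04,0,0,0,-1,0,-0.0003,0.07,0,0,0,-1,0,-0.0003,0.083,0,0,0,-1,0,-0.0003,0.083,0,0,0,-0.5,0,-0.0003,0.083,0,0,0,0,0,-0.0003,0.083,0,0,0,0.3,0,-0.0003,0.083,0,0,0,0.6,0,-0.0003,0.083,0,0,0,0.6,0,-0.0003,0.083,0,0,0,0.6], "grip_force": 80}}

```text
time_s: 12.32
position: [0.5633, -0.2102, 0.0106]
tool_rot: [[-0.893, 0.45, -0.0], [0.45, 0.893, -0.001], [-0.0, -0.001, -1.0]]
ft_force: [-0.7, 1.4, 7.2]
grip_width: 0.0328
```

Run:
```python
from h import *
s,im=snap("wrist","w13"); print(s["position"],s["grip_width"],s["ft_force"])
s=env.observe();print(delta([.5638,-.2096,.20],tool(153.2),s))
```

```text
[ 0.56331053 -0.21021749  0.01058758] 0.032830188986462235 [-0.74321368  1.37656074  7.20946118]
[-0.0002, 0.0008, -0.2525, -0.0003, 0.0001, 0.0004]
```

View pics/w13.png

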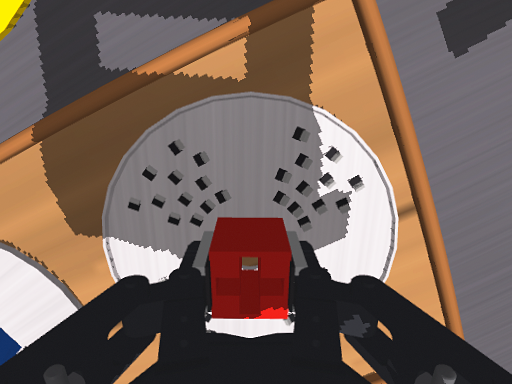

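>>> {"api": "jog_arm", "payload": {"deltas": [0,0,-0.02,0,0,0,0.6,0,0,-0.05,0,0,0,0.6,0,0,-0.1,0,0,0,0.6,0,0,-0.15,0,0,0,0.6,0,0,-0.2,0,0,0,0.6,0,0,-0.25,0,0,0,0.6,0,0,-0.28,0,0,0,0.6,0,0,-0.3,0,0,0,0.6,0,0,-0.3,0,0,0,0.6,0,0,-0.3,0,0,0,0.6]}}

```text
time_s: 13.2
position: [0.563, -0.2098, 0.2339]
tool_rot: [[-0.893, 0.45, -0.003], [0.45, 0.893, 0.0], [0.002, -0.001, -1.0]]
ft_force: [-0.3, -0.1, -2.9]
grip_width: 0.0332
```

Run:
```python
from h import *
eyes.get_image("wrist")
s,im=snap("wrist","w14"); print(s["position"],s["grip_width"],s["ft_force"])
np.save("s14.npy",np.r_[s["position"],s["tool_rot"].ravel()])
s=env.observe();print(delta([.5217,.1538,.22],tool(164),s))
g=.033
# predicted hub top corners & plate in tool frame: hub axis at tool (0,0), underside TCP z + (-)...
P=[]
for dx,dy in((17,17),(17,-17),(-17,-17),(-17,17)):
    P.append(s["position"]+s["tool_rot"]@np.array([dx,dy,0])/1000+[0,0,.0335])
for t in np.radians(range(0,360,20)):
    P.append(s["position"]+s["tool_rot"]@np.array([80*np.cos(t),80*np.sin(t),0])/1000+[0,0,-.0005])
q=proj("wrist",np.array(P),s); crop("pics/w14.png",90,70,330,270,2.4,"pics/w14c.png",q)
```

```text
[ 0.56265989 -0.20962422  0.23267869] 0.03290367765959827 [ 0.20761537  0.2941026  -2.39622549]
[0.2665, 0.4082, 0.0177, 0.0, -0.0019, -0.0596]
```

View pics/w14c.png

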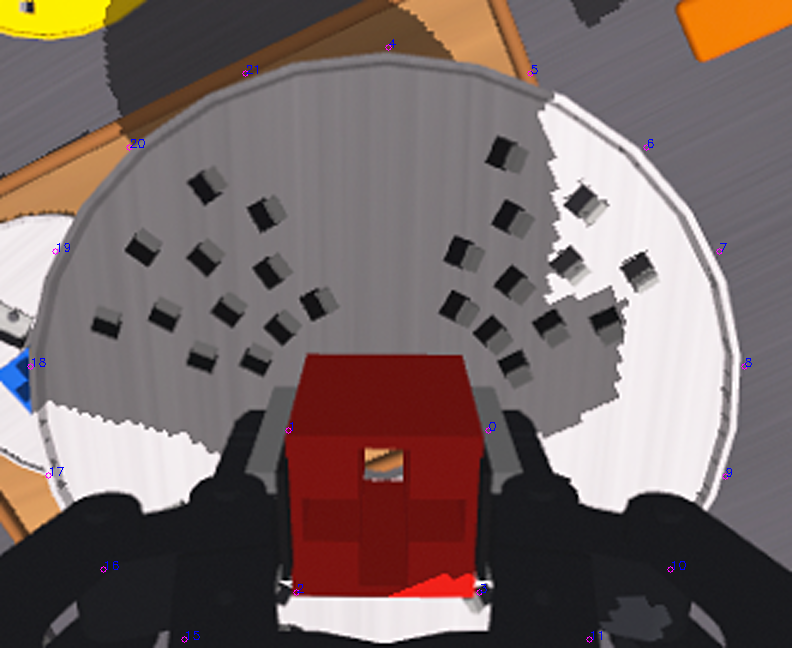

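>>> {"api": "jog_arm", "payload": {"deltas": [0.0266,0.041,0,0,0,-0.006,0.6,0.053,0.082,0,0,0,-0.012,0.6,0.08,0.122,0,0,0,-0.018,0.6,0.107,0.163,0,0,0,-0.024,0.6,0.133,0.204,0,0,0,-0.03,0.6,0.16,0.245,0,0,0,-0.036,0.6,0.187,0.286,0,0,0,-0.042,0.6,0.213,0.327,0,0,0,-0.048,0.6,0.24,0.367,0,0,0,-0.054,0.6,0.2665,0.408,0.0,0,-0.002,-0.06,0.6,0.2665,0.408,0.01,0,-0.002,-0.06,0.6,0.2665,0.408,0.02,0,-0.002,-0.06,0.6]}}

```text
time_s: 14.3
position: [0.5214, 0.1549, 0.2178]
tool_rot: [[-0.962, 0.271, 0.001], [0.271, 0.962, -0.002], [-0.002, -0.002, -1.0]]
ft_force: [0.3, -0.5, -2.3]
grip_width: 0.0328
```

Run:
```python
from h import *
eyes.get_image("wrist");eyes.get_image("wrist")
s,im=snap("wrist","w15"); s,im=snap("side","d15"); print(s["position"],s["grip_width"],s["ft_force"])
print(delta([.5225,.154,.175],tool(164),s),delta([.5225,.154,.145],tool(164),s))
crop("pics/w15.png",180,170,140,160,4,"pics/w15c.png")
crop("pics/d15.png",190,100,160,120,5,"pics/d15c.png")
```

```text
[0.52192664 0.15232503 0.21776971] 0.03298420202949196 [-0.06798964 -0.62249794 -2.12177844]
[-0.0001, 0.0025, 0.057, -0.0007, 0.0001, -0.0] [-0.0001, 0.0026, 0.097, -0.0007, 0.0001, -0.0]
```

View pics/w15c.png

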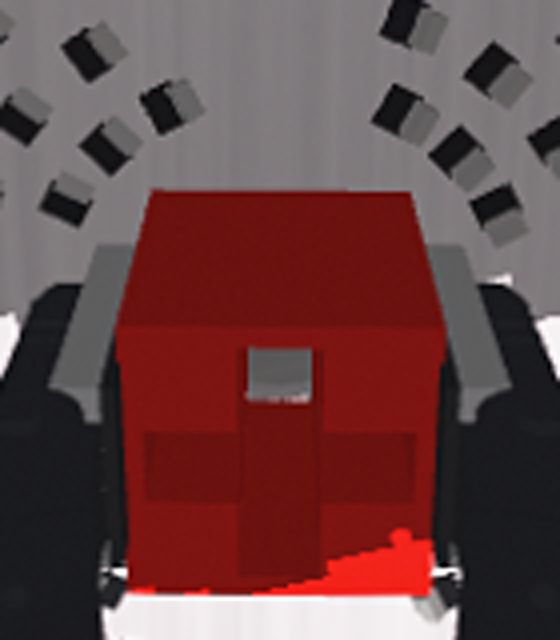

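View pics/d15c.png

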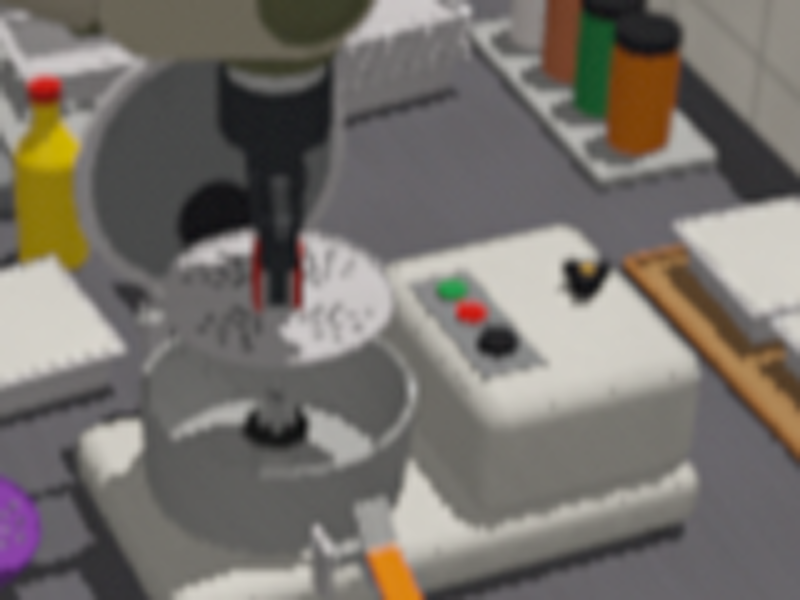

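>>> {"api": "jog_arm", "payload": {"deltas": [0,0.0025,0.03,0,0,0,0.6,0,0.0025,0.055,0,0,0,0.6,0,0.0025,0.064,0,0,0,0.6,0,0.0025,0.064,0,0,0,0.6,0,0.0025,0.064,0,0,0,0.6]}}

```text
time_s: 14.92
position: [0.5234, 0.1544, 0.1718]
tool_rot: [[-0.961, 0.276, 0.003], [0.276, 0.961, -0.002], [-0.004, -0.001, -1.0]]
ft_force: [0.6, 0.3, -1.3]
grip_width: 0.0329
```

Run:
```python
from h import *
eyes.get_image("wrist")
s,im=snap("side","d16"); s,im=snap("scene","s16"); print(s["position"],s["ft_force"])
s,im=snap("wrist","w16")
print(delta([.5225,.154,.145],tool(164),s))
a=cv2.imread("pics/d16.png")[150:230,200:300];b=cv2.imread("pics/s16.png")[150:250,220:320]
crop("pics/d16.png",200,130,100,90,7,"pics/d16c.png")
crop("pics/s16.png",220,160,100,85,7,"pics/s16c.png")
for n in("side","scene"): print(n,proj(n,[[.5225,.154,.106],[.5225,.154,.146],[.5225,.154,s["position"][2]-.0065]]).round(1).tolist())
```

```text
[0.52358217 0.15474328 0.17242398] [-0.34718875  0.1404708  -1.62021546]
[0.0011, -0.0015, 0.0365, -0.0, 0.0017, 0.0002]
side [[244.5, 183.4], [244.5, 174.2], [244.5, 169.6]]
scene [[274.2, 206.7], [274.9, 198.5], [275.2, 194.3]]
```

View pics/d16c.png

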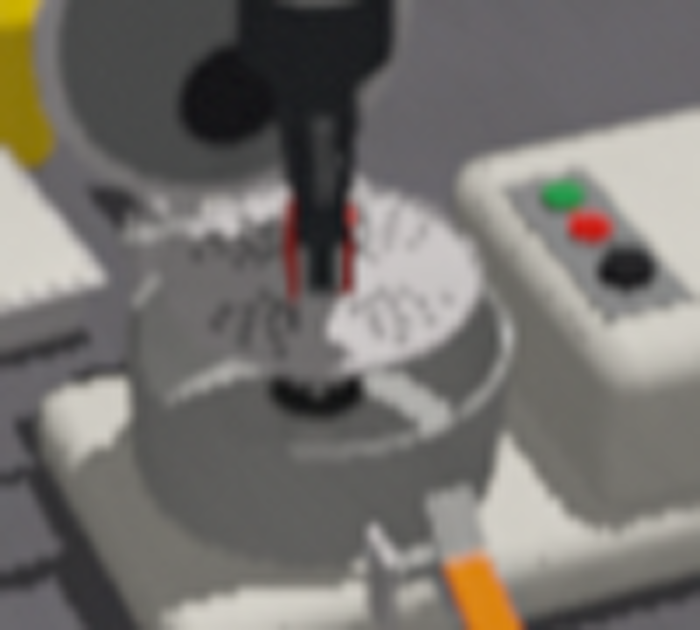

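View pics/s16c.png

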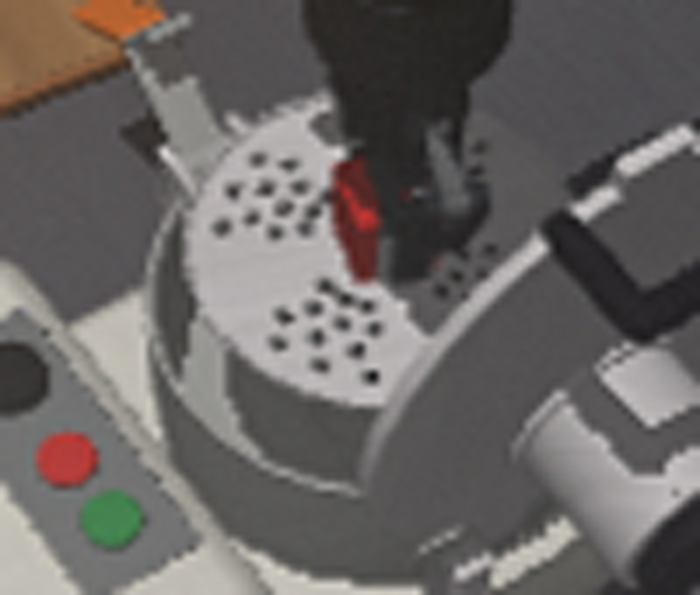

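>>> {"api": "jog_arm", "payload": {"deltas": [0.0016,-0.0012,0.015,0,0.001,0,0.6,0.0016,-0.0012,0.026,0,0.001,0,0.6,0.0016,-0.0012,0.032,0,0.001,0,0.6,0.0016,-0.0012,0.032,0,0.001,0,0.6,0.0016,-0.0012,0.032,0,0.001,0,0.6]}}

```text
time_s: 15.53
position: [0.5216, 0.1545, 0.1473]
tool_rot: [[-0.962, 0.274, -0.0], [0.274, 0.962, -0.001], [0.0, -0.001, -1.0]]
ft_force: [0.7, 0.0, -2.4]
grip_width: 0.0329
```

Run:
```python
from h import *
s,im=snap("wrist","w17"); s=env.observe(); print(s["position"],s["ft_force"],s["wrist_torque"])
print(delta([.5222,.154,.138],tool(164),s))
crop("pics/w17.png",180,170,140,160,4,"pics/w17c.png")
```

```text
[0.52178835 0.15452665 0.14753996] [ 0.18450755  0.15716627 -1.68604883] [-0.02041642 -0.00964327 -0.00506671]
[-0.0007, -0.0005, 0.0127, -0.0002, 0.0002, 0.0004]
```

View pics/w17c.png

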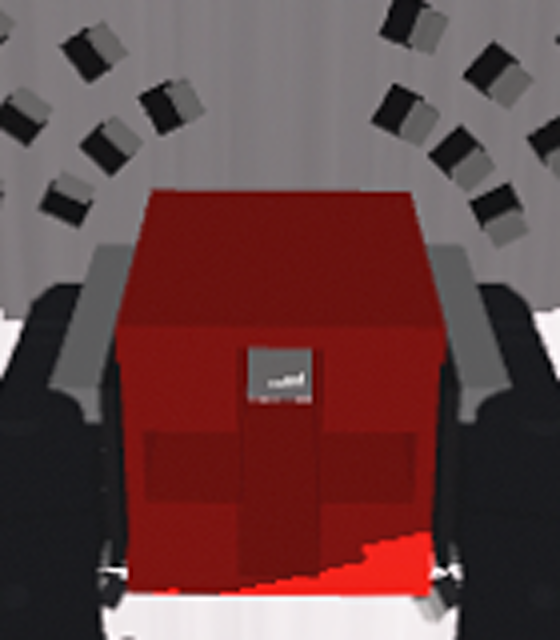

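>>> {"api": "jog_arm", "payload": {"deltas": [0,0,0.005,0,0,0,0.6,0,0,0.009,0,0,0,0.6,0,0,0.013,0,0,0,0.6,0,0,0.013,0,0,0,0.6]}}

```text
time_s: 15.92
position: [0.5213, 0.1544, 0.1368]
tool_rot: [[-0.962, 0.275, -0.001], [0.275, 0.962, -0.001], [0.001, -0.001, -1.0]]
ft_force: [0.2, -1.2, -1.5]
grip_width: 0.0333
```

Run:
```python
from h import *
s,im=snap("wrist","w18"); s=env.observe(); print(s["position"],s["ft_force"],s["wrist_torque"])
crop("pics/w18.png",180,170,140,160,4,"pics/w18c.png")
```

```text
[0.52137981 0.15444439 0.13710921] [-0.98775068  0.19084497 -2.45113453] [ 0.01972229  0.01226033 -0.03597883]
```

View pics/w18c.png

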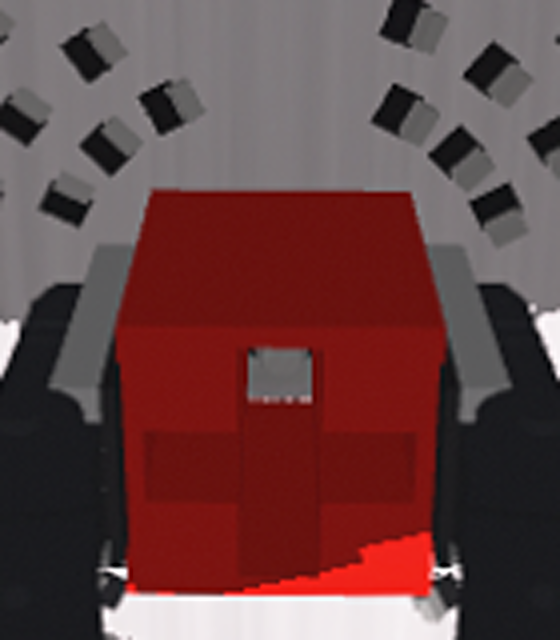

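>>> {"api": "jog_arm", "payload": {"deltas": [0,0,0.004,0,0,0,0.6,0,0,0.008,0,0,0,0.6,0,0,0.011,0,0,0,0.6,0,0,0.014,0,0,0,0.6,0,0,0.014,0,0,0,0.6]}}

```text
time_s: 16.38
position: [0.5213, 0.1544, 0.1264]
tool_rot: [[-0.962, 0.275, -0.001], [0.275, 0.962, -0.001], [0.001, -0.001, -1.0]]
ft_force: [0.6, -0.2, -2.9]
grip_width: 0.033
```

Run:
```python
from h import *
s,im=snap("wrist","w19"); s=env.observe(); print(s["position"],s["ft_force"],s["wrist_torque"])
crop("pics/w19.png",180,170,140,160,4,"pics/w19c.png")
```

```text
[0.52143385 0.15443885 0.12670804] [-1.33407149 -0.32523069 -2.02481737] [0.00937691 0.03726055 0.02330067]
```

View pics/w19c.png

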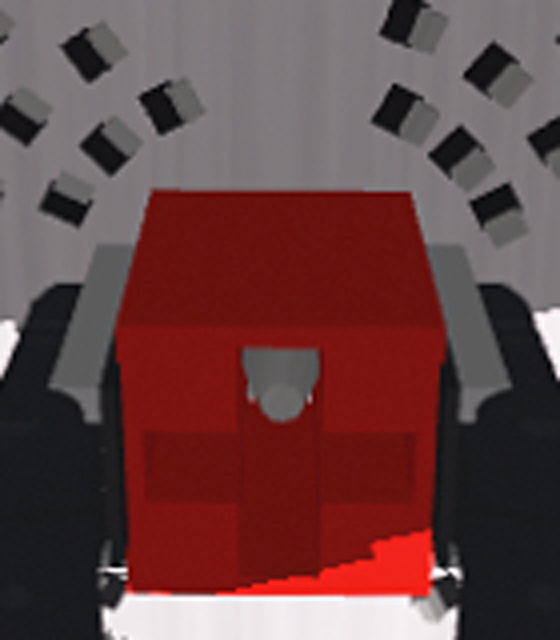

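>>> {"api": "jog_arm", "payload": {"deltas": [0,0,0.003,0,0,0,0.6,0,0,0.006,0,0,0,0.6,0,0,0.009,0,0,0,0.6,0,0,0.009,0,0,0,0.6,0,0,0.009,0,0,0,0.6]}}

```text
time_s: 16.85
position: [0.5215, 0.1544, 0.1201]
tool_rot: [[-0.962, 0.275, -0.0], [0.275, 0.962, -0.001], [0.0, -0.001, -1.0]]
ft_force: [-0.3, 0.5, -2.7]
grip_width: 0.0329
```

Run:
```python
from h import *
s,im=snap("wrist","w20"); s=env.observe(); print(s["position"],s["ft_force"],s["wrist_torque"])
crop("pics/w20.png",180,170,140,160,4,"pics/w20c.png")
```

```text
[0.52155862 0.15443114 0.12018689] [ 4.13560564e-01 -1.31227912e-03 -1.78805652e+00] [ 0.01158799 -0.00274593  0.03576211]
```

View pics/w20c.png

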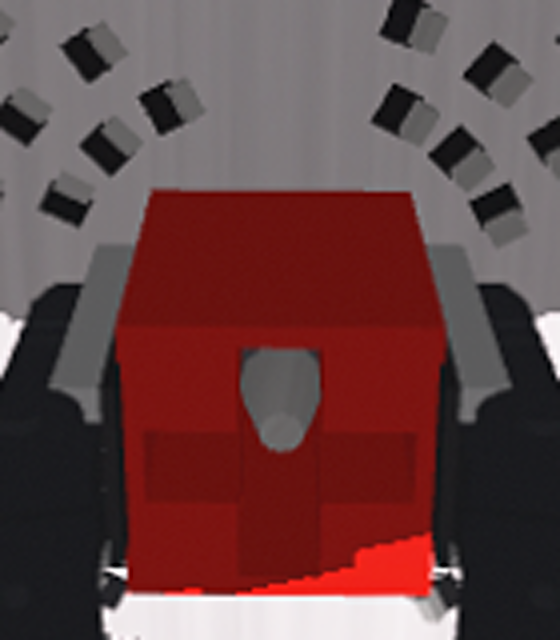

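>>> {"api": "jog_arm", "payload": {"deltas": [0,0,0.004,0,0,0,0.7,0,0,0.008,0,0,0,0.7,0,0,0.012,0,0,0,0.7,0,0,0.015,0,0,0,0.7,0,0,0.0175,0,0,0,0.7,0,0,0.0175,0,0,0,0.7], "grip_force": 110}}

```text
time_s: 17.4
position: [0.5216, 0.1544, 0.1073]
tool_rot: [[-0.962, 0.274, 0.0], [0.274, 0.962, -0.001], [-0.0, -0.001, -1.0]]
ft_force: [-2.0, 0.1, 6.2]
grip_width: 0.0327
```

Run:
```python
from h import *
s,im=snap("wrist","w21"); s=env.observe(); print(s["position"],s["ft_force"],s["wrist_torque"])
```

```text
[0.5215994  0.15445446 0.10741505] [-2.66980798 -0.34406526  6.17468577] [-0.09851158  0.44712808  0.04544954]
```

>>> {"api": "jog_arm", "payload": {"deltas": [0,0,0.0015,0,0,0,0.7,0,0,0.003,0,0,0,0.7,0,0,0.003,0,0,0,0.7,0,0,0.003,0,0,0,0.7]}}

```text
time_s: 17.78
position: [0.5216, 0.1545, 0.1066]
tool_rot: [[-0.962, 0.274, 0.002], [0.274, 0.962, -0.001], [-0.002, -0.0, -1.0]]
ft_force: [-6.9, -0.9, 16.9]
grip_width: 0.0327
```

Run:
```python
from h import *
s,im=snap("wrist","w22"); s=env.observe(); print(s["position"],s["ft_force"],s["wrist_torque"])
snap("side","d22");snap("scene","s22")
crop("pics/w22.png",140,130,220,210,2.8,"pics/w22c.png")
crop("pics/d22.png",190,100,160,120,5,"pics/d22c.png")
crop("pics/s22.png",190,130,160,120,5,"pics/s22c.png")
```

```text
[0.52163814 0.1544526  0.10662825] [-6.85393424 -1.98655329 16.95108785] [-0.18659745  1.14274834  0.0249916 ]
```

View pics/w22c.png

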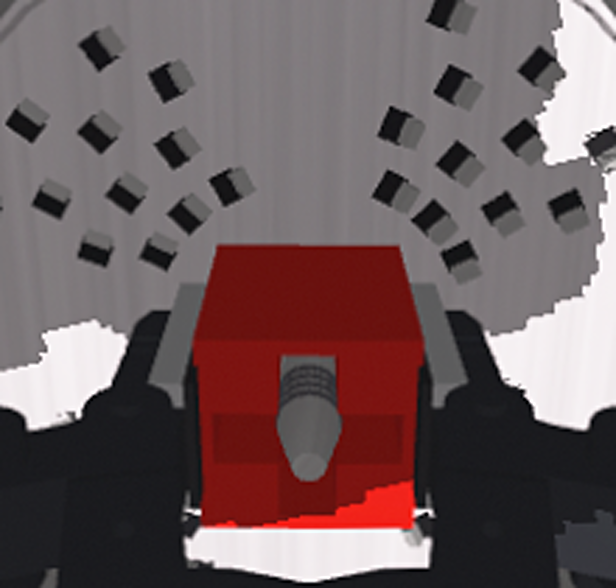

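View pics/d22c.png

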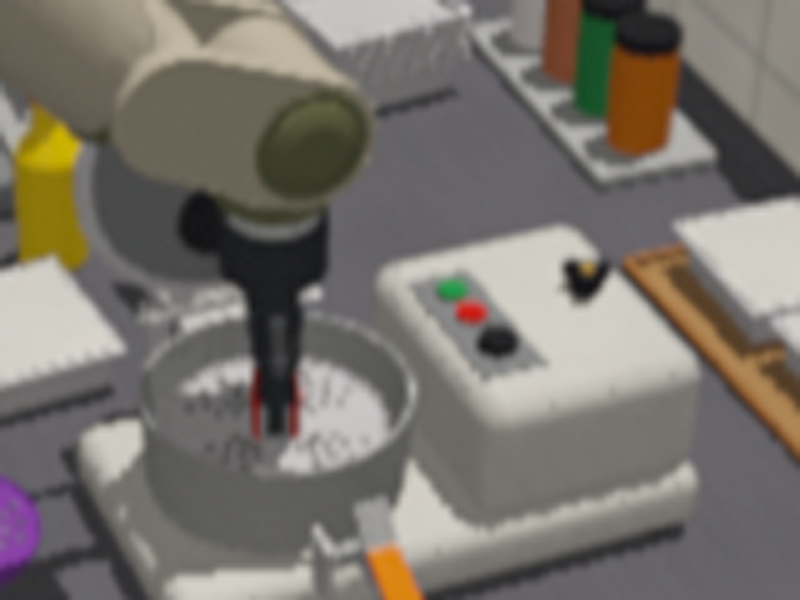

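View pics/s22c.png

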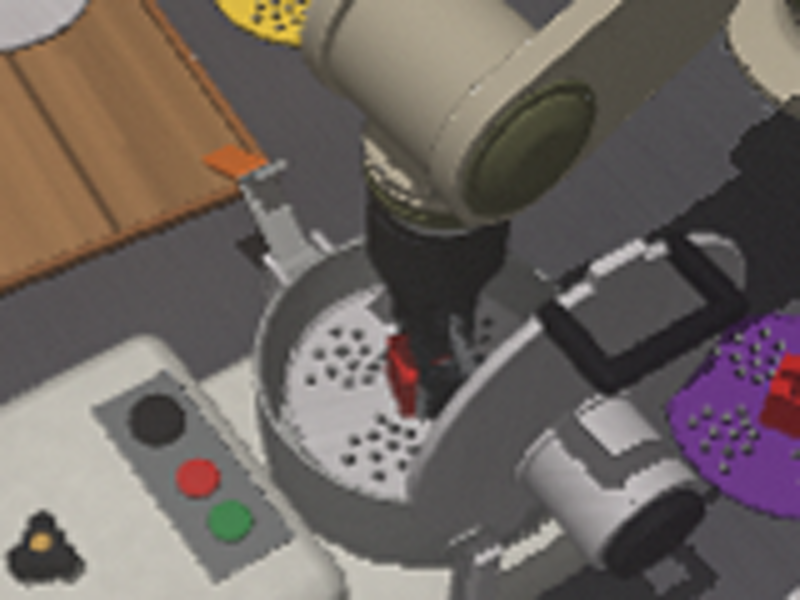

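Force rose from 6 to 17 N over only 0.8 mm, so the disc is seated on the shoulder. I'll ease the sideways load slightly and check that it holds steady.

>>> {"api": "jog_arm", "payload": {"deltas": [0.001,0,0.0005,0,0,0,0.7,0.001,0,0.0005,0,0,0,0.7,0.001,0,0.0005,0,0,0,0.7,0.001,0,0.0005,0,0,0,0.7,0.001,0,0.0005,0,0,0,0.7,0.001,0,0.0005,0,0,0,0.7]}}

```text
time_s: 18.43
position: [0.5217, 0.1544, 0.1066]
tool_rot: [[-0.962, 0.274, 0.003], [0.274, 0.962, -0.001], [-0.004, -0.0, -1.0]]
ft_force: [-4.6, -1.8, 17.9]
grip_width: 0.0326
```

Run:
```python
from h import *
for i in range(3):
    s=env.observe(); print(s["time_s"],s["position"],s["ft_force"],s["wrist_torque"],s["grip_width"]); eyes.get_image("wrist")
```

```text
18.4333 [0.52165544 0.1544405  0.10662975] [-4.64407061 -1.75441462 17.94584891] [-0.40837051  0.87386942  0.01268015] 0.032636016036732676
18.4833 [0.52165171 0.15445092 0.10662053] [-3.17450918 -2.20301197 18.76993241] [-0.38146918  0.87644648  0.00686487] 0.032458664640831345
18.5333 [0.52164002 0.1544366  0.10662423] [-4.65919633 -2.32941854 19.40289095] [-0.380577    0.90207714 -0.06422701] 0.032599532293396336
```

```bash
python3 -c "
from rig import close_job
print(close_job())"
```

```text
the job is handed in; nothing more can be done
None
```

The grating disc is on the spindle with its splines meshed, and the gripper is still holding it and pressing it down against the seal. I handed the job in at about 18.5 s of the 72 s allowed; the system gives no verdict.

**What I did:**
- **Latch:** I pinched the orange tab and swung the lever about 50°, roughly 0.87 rad.
- **Lid:** I lifted it by the handle to about 94° (1.64 rad) and let go; it stayed upright.
- **Disc:** I picked up the red-hub disc by its hub, lined it up with the splines from a wrist-camera picture, and lowered it. The splines went in with almost no force, so no search turning was needed.

**Last checks:**
- **Seated:** While I pressed further, the tool sank only 0.8 mm for 2.3 mm commanded, and the force rose from 6 to 17 N. The seal's spring alone cannot give that, so I take it the disc is resting on the shoulder.
- **Holding:** The final readings were steady at 18–19 N, with the disc level to about 0.004 rad going by the tool and no visible slip in the grip.
- **Left alone:** In the last pictures the latch was still down, the lid still open and the lock knob in place. I moved nothing near the slicing disc, the foil packs or the sauce bottle, but I did not measure them at the end.

**Not settled:**
- **Spindle centre:** My estimates of its x position differed by 2 to 4 mm. I used about 0.522 m, and the free entry supports that.
- **Sideways load:** About 5 N remains on the disc.

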